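# Square a tube rack into the corner stops of a shaker

## Robot

A 6-joint arm with a two-finger parallel gripper is mounted at the origin on the work surface. World frame = base frame: x ahead of the robot, y to its left, z up, the work surface at z = 0. Lengths are in m, angles in rad, forces in N, time in s.
With the tool pointing down it reaches from about 0.275 to 0.75 m from the base axis. Payload 10.2 kg.
Tool frame: the origin (TCP) lies at the very end of the fingers, on their centre line; the grasp point (between the pads) lies arm.grasp_offset behind it (arm.grasp_offset is the distance from the TCP to the grasp point, in m); z points along the fingers, y is the line along which they close (so a half turn about z gives the same grasp; the last joint's range is limited). The gripper opens to 88 mm and grips with 3 to 60 N. Pads are 18 mm wide; open, the fingers measure 123 mm over their backs; the gripper's body (75 mm by 187 mm) begins 45 mm behind the grasp point.
Start: joints at [1.069, 0.313, 1.498, -0, 1.331, -0.223], TCP at [0.144, 0.505, 0.216] pointing down, gripper open.
Joint ranges: [-2.94, 2.94], [-0.97, 2.17], [0.19, 2.56], [-1.23, 4.37], [0.02, 3.11], [-2.88, 2.88]. Speed limits (rad/s): [2.39, 2.39, 3.01, 3.14, 3.14, 3.14].

## Interface

Orientations are given as a unit quaternion [x, y, z, w].
In Python, from rig import telemetry, cams, job, arm gives the robot as it stands.
- The arm moves only by the tool drive_tool, never from a script. Its argument "steps" is a list of rows, each a list of 7 numbers: the shift along the world's x, y, z in units of 50 mm (1.0 is 50 mm), then the turn, a rotation vector about the world's x, y, z in rad, then the opening, from 0 (shut) to 1 (fully open). A call has 1 to 20 rows; each row shifts and turns the commanded pose from where the row before left it; what a row does not reach is not made up. A row lasts 1/10 s, in which the tool goes at most 50 mm and 8.59 degrees, less where a joint would pass 70% of its speed; a pose out of reach is approached as far as the arm can. A call is refused whole if a number of a shift passes 1 or a number of a turn 0.15, either way. A call with a gripper value outside its range is refused whole. The fingers move at their own pace and stop on an object; the grip force is fixed at half the most. Time passes only in rows, so rows that do not move let the fingers close. It gives the time, the measured TCP pose, the force, the opening and the grip force at its end, in the units of the state.
- telemetry.get_state(): the state, without advancing time (a new reading comes with each control period).
- cams.capture(name): name is "scene" or "top"; returns a dict with "image" (420x560x3 uint8, blue, green, red), "camera_matrix" (3x3 intrinsics, pixels), "R" (3x3) and "t" (3): a world point X has camera coordinates R X + t. Camera axes: x right, y down, z forward; pixel columns grow to the right and rows downward; lengths in m; the calibration is good to about 2 mm. A picture is of the moment at which its call begins. There is no depth.
- job.sign_off(): hands the job in; it is judged then, once.
The state is a dict: "time_s": time; "q": joint angles; "joint_vel": joint speeds; "tau": joint torques, N m; "eef_pos": TCP position; "eef_rot": TCP orientation; "wrist_force": force on the tool from outside, world axes, zero at the start; "moment": the same for the moment, N m; "finger_gap": opening from 0.0 (shut) to 1.0 (fully open); "grip_force": force on a finger pad.
Only numpy, scipy, OpenCV 4.12 (cv2) and the standard library are available. Lean on these libraries where they do the work, as an engineer would, in place of code of your own. Each camera call takes 0.05 s, during which the arm holds its last target. There are 200 camera calls.

## Task

Pick up the blue rack that is full of tubes and stand it flat on the shaker platform clear of the two stops, then slide it home, still resting on the platform, into their corner, one long side flush along the long rail at the back and one end against the short stop. Keep hold of it and finish while pressing it lightly against both stops at once, so that a colleague can bring up the clamp bar; do not ram the stops, keep the rack upright and leave the other things alone.

Things in the scene. Friction and masses are not known exactly. Their poses are not given: they have to be found in the camera images.
- full_rack: the loaded rack: solid-sided blue plastic block with 3 x 7 capped tubes standing in it (red and white caps), 56 mm along its own x, 140 mm along its own y, 62 mm high to the block's top; the caps reach 77 mm. Weighs 0.27 to 0.45 kg. Origin at the centre of its underside, z up. Its flat long sides are 56 mm apart and can be gripped from above. It is the same either way round
- shaker: bench orbital shaker, fixed. Origin under its centre on the bench; x points to its back, y to its left. Flat platform 260 mm (x) x 300 mm (y), top 120 mm above the bench; friction of the loaded rack on it and on the stops is 0.24 to 0.36 of the load. A loosened clamp bar, 18 mm high, lies along the near edge, x = -119 to -81 mm, y = -120 to 120 mm, and stays there
- long_rail: the long stop rail at the back of the platform, firmly fixed: aluminium angle with a black nylon face, 240 mm long along its own y, 18 mm high above the platform, thumbscrews on its foot behind the face. Origin at platform level in the middle of the nylon face; the face is the plane x = 0 and looks along -x, the rail's body lies from x = 0 to 35 mm
- end_stop: the short stop at right angles to the long rail, at its left end, firmly fixed: same angle section, 80 mm long along its own x, 18 mm high, axes parallel to the long rail's. Origin at platform level in the middle of its nylon face; the face is the plane y = 0 and looks along -y, its body lies from y = 0 to 35 mm. Its far end stops 8 mm short of the long rail's face
- empty_rack: the same blue rack with no tubes in it, 56 x 140 x 62 mm, only dark holes in its top; leave it alone
- amber_bottle: amber glass reagent bottle with black cap, 68 mm across, 150 mm high; leave it alone
- beaker: glass beaker, 72 mm across, 90 mm high; leave it alone
- wash_bottle: white wash bottle with blue cap and bent spout, 68 mm across, 205 mm high; leave it alone
- tip_box: grey pipette tip box with yellow lid, 85 x 120 x 67 mm; leave it alone
- flask: stoppered conical flask, 80 mm across, 134 mm high; leave it alone
- timer: flat white bench timer, 70 x 65 x 18 mm; leave it alone
Not all that is in view belongs to the job. What is shaped like the full_rack but pink is not meant.

How it is judged:
On the way:
1. the full rack stands on the shaker platform, touching neither stop (height (world z) of full_rack between 0.115 and 0.123 m and angle between full_rack's own z axis and vertical below 0.05 rad and contact force between full_rack and shaker above 0.3 N and contact force between full_rack and long_rail below 0.05 N and contact force between full_rack and end_stop below 0.05 N), for 0.15 s.
At the end, for the whole second after the job is handed in: the full rack stands on the platform (resting on it, tilt under 0.05 rad), square to the long rail within 0.05 rad, still, gripped by the fingers, and pressed with over 1 N on the long rail and over 1 N on the short stop at once (height (world z) of full_rack between 0.115 and 0.123 m and angle between full_rack's own z axis and vertical below 0.05 rad and contact force between full_rack and shaker above 0.2 N and contact force between full_rack and long_rail above 1 N and contact force between full_rack and end_stop above 1 N and contact force between full_rack and the fingers above 1 N and angle between the y axis of full_rack and the y axis of long_rail, either way round below 0.05 rad and x of full_rack in the frame of long_rail between -0.033 and -0.024 m and y of full_rack in the frame of end_stop between -0.076 and -0.064 m and linear speed of full_rack below 0.01 m/s); the arm keeps its last pose, push and grip.
It fails at once if a stop is rammed: more than 40 N between the rack and a stop (contact force between full_rack and long_rail above 40 N or contact force between full_rack and end_stop above 40 N).
It fails at once if the full rack is tipped more than 0.5 rad (angle between full_rack's own z axis and vertical above 0.5 rad).
It fails at once if another thing is moved more than 25 mm or tipped (distance of any of empty_rack, amber_bottle, beaker, wash_bottle, tip_box, flask, timer from where it was at the start of the episode above 0.025 m or angle between any of empty_rack, amber_bottle, beaker, wash_bottle, tip_box, flask, timer's own z axis and vertical above 0.4 rad).
It also fails if it takes over 67 s, if anything falls off the work surface, if the arm or the gripper's body presses on something with over 40 N, if the wrist force passes 120 N, or if a joint passes its speed limit or range.

## Working session

There is one attempt and no reset: what is moved stays moved. The work goes in short steps, Python scripts to look and compute and a tool call to move; the robot and the scene stay as the last step left them, time stands still between calls to the robot, and variables do not carry over. Pictures are saved under pics/ and viewed, at most 10 in all, crops included, and the job is handed in when it is done.

Besides the shell and the picture viewer there is one more tool, called by a JSON object that holds its "api" and its "payload", one argument or row to a line. drive_tool: Moves the arm, as the interface text tells. Its arguments: {"type":"object","properties":{"steps":{"type":"array","items":{"type":"array","items":{"type":"number"}}}},"required":["steps"]}

```bash
mkdir -p pics
python3 - <<'E'
from rig import telemetry,cams,arm
import cv2,json,numpy as np
for n in("scene","top"):
    c=cams.capture(n);cv2.imwrite(f"pics/{n}0.png",c["image"])
    np.savez(f"{n}0.npz",**{k:np.array(c[k]) for k in("image","camera_matrix","R","t")})
    print(n,-np.array(c["R"]).T@c["t"],np.round(c["R"],2).tolist(),c["camera_matrix"][0][0])
s=telemetry.get_state();print(s,arm.grasp_offset)
E
```

```text
scene [1.23125003 0.60518538 1.29919506] [[-0.66, 0.75, 0.01], [0.6, 0.53, -0.61], [-0.46, -0.39, -0.79]] 483.7295405822038
top [0.44577511 0.00378982 1.68450336] [[-0.0, -1.0, -0.01], [-1.0, 0.0, -0.06], [0.06, 0.01, -1.0]] 537.1272908405398
{'time_s': 0.1, 'q': array([ 1.06859829e+00,  3.13393970e-01,  1.49829651e+00,  5.90386105e-06,
        1.33098530e+00, -2.23392643e-01]), 'joint_vel': array([ 0.0014279 ,  0.00046888, -0.00065963,  0.00075496,  0.00073897,
       -0.00150111]), 'tau': array([ 4.61127478e-03, -4.02810037e+01, -2.52645403e+01,  6.96621370e-02,
        3.41800705e-02, -3.42516466e-05]), 'eef_pos': array([0.14438306, 0.50452989, 0.21574267]), 'eef_rot': array([ 1.38952308e-01,  9.90298926e-01, -5.05294065e-04, -1.94875107e-04]), 'wrist_force': array([-0.56624711,  0.33991111, -0.58584994]), 'moment': array([ 0.02071127, -0.03257571, -0.00930117]), 'grip_force': 0.0, 'finger_gap': 1.0000806506626843} 0.0187
```

View pics/scene0.png

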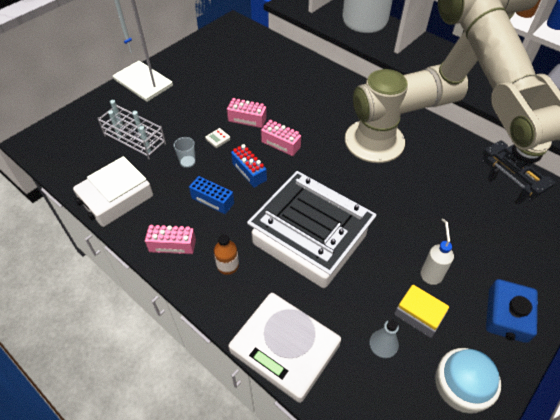

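View pics/top0.png

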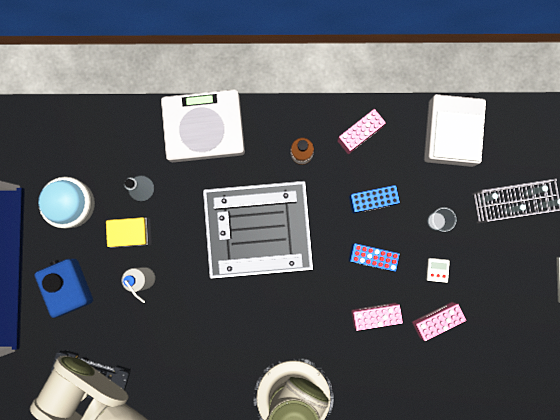

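In the top view:
- **Blue racks:** (375,257) has red and white caps, so it is the full one. (375,198) shows only dark holes, so it is the empty one.
- **Pink racks:** (377,317), (440,321) and (361,130) are decoys.
- **Shaker:** centred at (258,230), with the long rail at the top (255,199), the end stop at (223,224) and the clamp bar at (260,264).

I'll confirm this in one enlarged crop.

Run:
```python
import cv2
im=cv2.imread("pics/top0.png")[170:290,195:410]
cv2.imwrite("pics/crop1.png",cv2.resize(im,None,fx=3.7,fy=3.7,interpolation=cv2.INTER_CUBIC))
```

```text
(no output)
```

View pics/crop1.png

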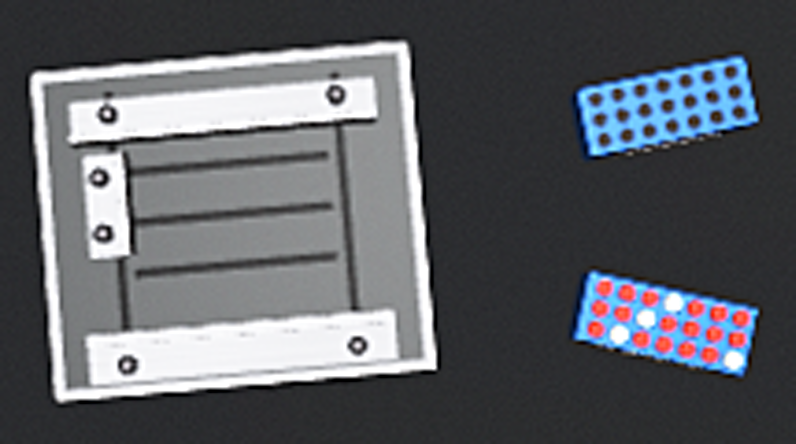

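```bash
cat > h.py <<'E'
import numpy as np,cv2
def back(d,uv,z):
    K,R,t=d["camera_matrix"],d["R"],d["t"]
    C=-R.T@t; r=R.T@np.linalg.inv(K)@[uv[0],uv[1],1]
    return (C+r*(z-C[2])/r[2])[:2]
def rack(d,z,box):  # blue block top within box u0,u1,v0,v1
    im=d["image"].copy(); u0,u1,v0,v1=box
    m=np.zeros(im.shape[:2],np.uint8)
    m[v0:v1,u0:u1]=(im[v0:v1,u0:u1].max(2)>120)
    m=cv2.morphologyEx(m,cv2.MORPH_CLOSE,np.ones((3,3)))
    p=np.argwhere(m)[:,::-1]
    w=np.array([back(d,q,z) for q in p],np.float32)
    c,s,a=cv2.minAreaRect(w*1000)
    e=np.linalg.eigh(np.cov(w.T))[1][:,1]; e=e*np.sign(e[1])
    return w.mean(0),c,s,a,np.degrees(np.arctan2(-e[0],e[1]))  # yaw of long axis from +y
E
python3 - <<'E'
from h import *
d=dict(np.load("top0.npz"))
print("full",rack(d,.062,(345,405,238,278)))
f=lambda u,v,z:back(d,(195+(u+.5)/3.7-.5,170+(v+.5)/3.7-.5),z)
for n,pts,z in(("rail",((72,142),(376,117)),.138),("stop",((124,152),(131,254)),.138),("plat",((33,74),(408,42),(437,369),(58,402)),.12),("bar",((88,335),(394,311)),.138)):
    P=np.array([f(*p,z) for p in pts]);print(n,P.round(4).tolist(),P.mean(0).round(4),np.degrees(np.arctan2(-(P[0]-P[1])[0],(P[0]-P[1])[1])))
E
```

```text
full (array([ 0.4281917 , -0.24597776], dtype=float32), (428.0373840332031, -245.96690368652344), (141.47784423828125, 58.09577941894531), 77.38646697998047, np.float64(-12.560941416678657))
rail [[0.5705, 0.2274], [0.5898, -0.0101]] [0.5802 0.1087] 4.624948676682498
stop [[0.5626, 0.1867], [0.483, 0.1808]] [0.5228 0.1838] -85.74142321424054
plat [[0.6261, 0.2614], [0.651, -0.0357], [0.3931, -0.0577], [0.3676, 0.2394]] [0.5094 0.1019] 4.799934726426101
bar [[0.4202, 0.2138], [0.4386, -0.0238]] [0.4294 0.095 ] 4.414935769868256
```

The crop confirms it: the capped blue rack at crop (667,322) is the full one, and the empty one is at (665,107). I'll move above the full rack.

{"api": "drive_tool", "payload": {
  "steps": [
    [0,0,1,0,0,0,1],
    [0.3336,-0.883,0,0,0,-0.089,1],
    [0.3336,-0.883,0,0,0,-0.089,1],
    [0.3336,-0.883,0,0,0,-0.089,1],
    [0.3336,-0.883,0,0,0,-0.089,1],
    [0.3336,-0.883,0,0,0,-0.089,1],
    [0.3336,-0.883,0,0,0,-0.089,1],
    [0.3336,-0.883,0,0,0,-0.089,1],
    [0.3336,-0.883,0,0,0,-0.089,1],
    [0.3336,-0.883,0,0,0,-0.089,1],
    [0.3336,-0.883,0,0,0,-0.089,1],
    [0.3336,-0.883,0,0,0,-0.089,1],
    [0.3336,-0.883,0,0,0,-0.089,1],
    [0.3336,-0.883,0,0,0,-0.089,1],
    [0.3336,-0.883,0,0,0,-0.089,1],
    [0.3336,-0.883,0,0,0,-0.089,1],
    [0.3336,-0.883,0,0,0,-0.089,1],
    [0.3336,-0.883,0,0,0,-0.089,1],
    [0,0,0,0,0,0,1],
    [0,0,0,0,0,0,1]
  ]
}}

```text
time_s: 2.1
eef_pos: [0.4278, -0.2461, 0.2654]
eef_rot: [0.781, 0.625, -0.0, -0.001]
wrist_force: [0.1, 0.8, 0.4]
finger_gap: 0.999
grip_force: 0.0
```

{"api": "drive_tool", "payload": {
  "steps": [
    [0,0,-0.8,0,0,0,1],
    [0,0,-0.8,0,0,0,1],
    [0,0,-0.8,0,0,0,1],
    [0,0,-0.7,0,0,0,1],
    [0,0,0,0,0,0,1],
    [0,0,0,0,0,0,1]
  ]
}}

```text
time_s: 2.7
eef_pos: [0.4283, -0.2453, 0.1126]
eef_rot: [0.78, 0.625, 0.0, 0.0]
wrist_force: [0.3, -0.0, 0.8]
finger_gap: 0.999
grip_force: 0.0
```

Run:
```python
from rig import cams
import cv2
im=cams.capture("scene")["image"][90:230,170:370]
cv2.imwrite("pics/s2.png",cv2.resize(im,None,fx=4,fy=4,interpolation=cv2.INTER_CUBIC))
```

```text
(no output)
```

View pics/s2.png

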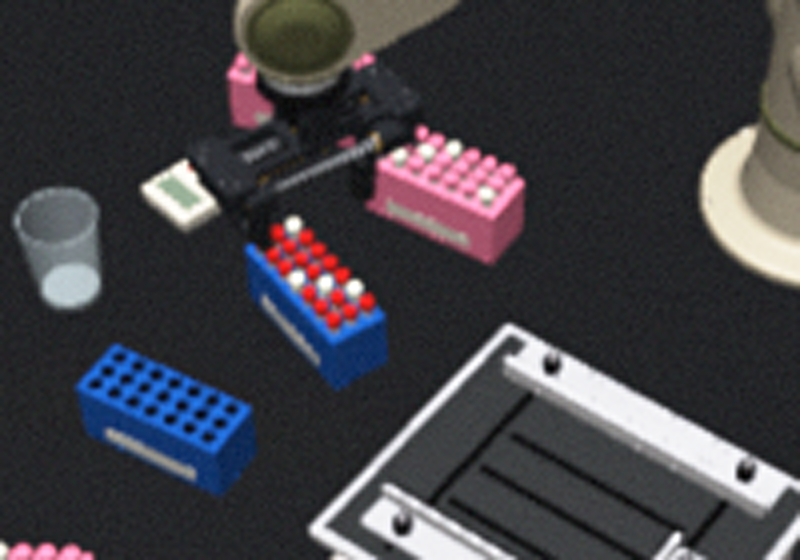

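The open fingers, at crop (258,215) and (365,185), straddle the full rack, and nothing is in the way. Next I'll descend and grip.

{"api": "drive_tool", "payload": {
  "steps": [
    [0,0,-0.4,0,0,0,1],
    [0,0,-0.4,0,0,0,1],
    [0,0,-0.4,0,0,0,1],
    [0,0,-0.4,0,0,0,1],
    [0,0,0,0,0,0,1],
    [0,0,0,0,0,0,1],
    [0,0,0,0,0,0,0.3],
    [0,0,0,0,0,0,0.3],
    [0,0,0,0,0,0,0.3],
    [0,0,0,0,0,0,0.3],
    [0,0,0,0,0,0,0.3],
    [0,0,0,0,0,0,0.3],
    [0,0,0,0,0,0,0.3],
    [0,0,0,0,0,0,0.3]
  ]
}}

```text
time_s: 4.15
eef_pos: [0.4284, -0.2461, 0.0316]
eef_rot: [0.781, 0.625, 0.0, 0.0]
wrist_force: [1.0, 0.8, 5.2]
finger_gap: 0.633
grip_force: 30.0
```

{"api": "drive_tool", "payload": {
  "steps": [
    [0,0,0.2,0,0,0,0.3],
    [0,0,0.5,0,0,0,0.3],
    [0,0,0.8,0,0,0,0.3],
    [0,0,0.8,0,0,0,0.3],
    [0,0,0.8,0,0,0,0.3],
    [0,0,0.5,0,0,0,0.3],
    [0,0,0.2,0,0,0,0.3],
    [0.1,0.33,0,0,0,0.015,0.3],
    [0.2,0.67,0,0,0,0.03,0.3],
    [0.2,0.67,0,0,0,0.03,0.3],
    [0.2,0.67,0,0,0,0.03,0.3],
    [0.2,0.67,0,0,0,0.03,0.3],
    [0.2,0.67,0,0,0,0.03,0.3],
    [0.2,0.67,0,0,0,0.03,0.3],
    [0.2,0.67,0,0,0,0.03,0.3],
    [0.2,0.67,0,0,0,0.03,0.3],
    [0.2,0.67,0,0,0,0.03,0.3],
    [0.1,0.33,0,0,0,0.045,0.3],
    [0,0,0,0,0,0,0.3],
    [0,0,0,0,0,0,0.3]
  ]
}}

```text
time_s: 6.15
eef_pos: [0.5274, 0.0884, 0.2201]
eef_rot: [0.668, 0.744, -0.001, -0.001]
wrist_force: [0.4, 0.6, -3.3]
finger_gap: 0.632
grip_force: 30.0
```

Run:
```python
from rig import cams,telemetry
import cv2
print(telemetry.get_state())
a=cams.capture("scene")["image"][130:290,225:405]
cv2.imwrite("pics/s3.png",cv2.resize(a,None,fx=3.6,fy=3.6,interpolation=cv2.INTER_CUBIC))
```

```text
{'time_s': 6.15, 'q': array([-5.29503883e-02,  3.33154495e-01,  1.45973737e+00, -4.56350333e-04,
        1.35124331e+00, -1.61388014e-01]), 'joint_vel': array([-0.02274883, -0.01241562,  0.00093459,  0.00046775, -0.0015983 ,
       -0.00033228]), 'tau': array([ 1.26234792e+00, -4.29751933e+01, -2.69701034e+01,  1.48653318e-01,
        3.39753251e-02, -1.35062565e-02]), 'eef_pos': array([0.52740735, 0.08839008, 0.22009312]), 'eef_rot': array([ 0.66771023,  0.74442016, -0.00097097, -0.00085023]), 'wrist_force': array([ 0.35058501,  0.58077847, -3.25495021]), 'moment': array([-0.0293975 ,  0.05006364,  0.03871906]), 'grip_force': 29.998523890972137, 'finger_gap': 0.6316229415918677}
```

View pics/s3.png

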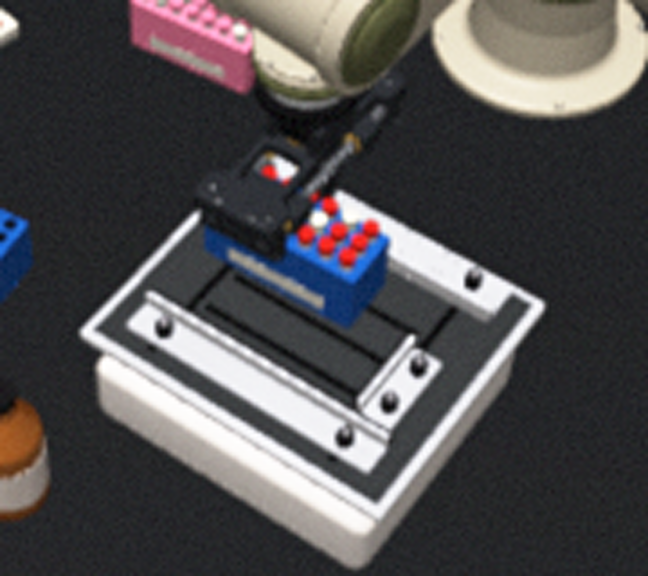

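The rack hangs level and clear of both stops: the end stop is at crop (390,375) and the long rail runs from (150,300) to (385,440). I'll take out about 0.027 rad of excess yaw and lower it.

{"api": "drive_tool", "payload": {
  "steps": [
    [0,0,-0.3,0,0,-0.0135,0.3],
    [0,0,-0.4,0,0,-0.0135,0.3],
    [0,0,-0.3,0,0,0,0.3],
    [0,0,-0.2,0,0,0,0.3],
    [0,0,-0.05,0,0,0,0.3],
    [0,0,-0.03,0,0,0,0.3],
    [0,0,0,0,0,0,0.3],
    [0,0,0,0,0,0,0.3]
  ]
}}

```text
time_s: 7.0
eef_pos: [0.5283, 0.0886, 0.1578]
eef_rot: [0.678, 0.735, 0.0, 0.0]
wrist_force: [-0.2, 0.3, -3.7]
finger_gap: 0.629
grip_force: 30.0
```

{"api": "drive_tool", "payload": {
  "steps": [
    [0,0,-0.04,0,0,0,0.3],
    [0,0,-0.03,0,0,0,0.3],
    [0,0,-0.02,0,0,0,0.3],
    [0,0,-0.02,0,0,0,0.3],
    [0,0,-0.01,0,0,0,0.3],
    [0,0,0,0,0,0,0.3],
    [0,0,0,0,0,0,0.3]
  ]
}}

```text
time_s: 7.7
eef_pos: [0.5283, 0.0887, 0.1516]
eef_rot: [0.678, 0.736, 0.0, 0.0]
wrist_force: [-1.1, 0.4, 1.4]
finger_gap: 0.629
grip_force: 30.0
```

The rack has landed on the platform: the contact load is about 5 N and neither stop is touched. I'll let it rest, then slide it toward the rail.

{"api": "drive_tool", "payload": {
  "steps": [
    [0,0,0,0,0,0,0.3],
    [0,0,0,0,0,0,0.3],
    [0,0,0,0,0,0,0.3],
    [0.04,0.0033,0,0,0,0,0.3],
    [0.04,0.0033,0,0,0,0,0.3],
    [0.04,0.0033,0,0,0,0,0.3],
    [0.04,0.0033,0,0,0,0,0.3],
    [0.04,0.0033,0,0,0,0,0.3],
    [0.04,0.0033,0,0,0,0,0.3],
    [0.04,0.0033,0,0,0,0,0.3],
    [0.04,0.0033,0,0,0,0,0.3],
    [0.04,0.0033,0,0,0,0,0.3],
    [0,0,0,0,0,0,0.3],
    [0,0,0,0,0,0,0.3]
  ]
}}

```text
time_s: 9.1
eef_pos: [0.5466, 0.0901, 0.1516]
eef_rot: [0.678, 0.735, 0.0, 0.001]
wrist_force: [1.2, 0.7, 5.0]
finger_gap: 0.63
grip_force: 30.0
```

{"api": "drive_tool", "payload": {
  "steps": [
    [0.01,0.001,0,0,0,0,0.3],
    [0.01,0.001,0,0,0,0,0.3],
    [0.01,0.001,0,0,0,0,0.3],
    [0.01,0.001,0,0,0,0,0.3],
    [0.01,0.001,0,0,0,0,0.3],
    [0.01,0.001,0,0,0,0,0.3],
    [0,0,0,0,0,0,0.3]
  ]
}}

```text
time_s: 9.8
eef_pos: [0.5491, 0.0904, 0.1516]
eef_rot: [0.678, 0.736, 0.0, 0.0]
wrist_force: [-2.7, -0.3, 6.3]
finger_gap: 0.633
grip_force: 30.0
```

{"api": "drive_tool", "payload": {
  "steps": [
    [0.01,0.001,0,0,0,0,0.3],
    [0.01,0.001,0,0,0,0,0.3],
    [0.01,0.001,0,0,0,0,0.3],
    [0,0,0,0,0,0,0.3]
  ]
}}

```text
time_s: 10.2
eef_pos: [0.5506, 0.0906, 0.1516]
eef_rot: [0.678, 0.736, 0.0, 0.0]
wrist_force: [-1.4, 0.3, 6.0]
finger_gap: 0.631
grip_force: 30.0
```

{"api": "drive_tool", "payload": {
  "steps": [
    [0.01,0.001,0,0,0,0,0.3],
    [0.01,0.001,0,0,0,0,0.3],
    [0.01,0.001,0,0,0,0,0.3],
    [0,0,0,0,0,0,0.3]
  ]
}}

```text
time_s: 10.6
eef_pos: [0.5522, 0.0907, 0.1516]
eef_rot: [0.678, 0.735, 0.0, 0.0]
wrist_force: [-2.3, 0.2, 7.6]
finger_gap: 0.627
grip_force: 30.0
```

{"api": "drive_tool", "payload": {
  "steps": [
    [0.01,0.001,0,0,0,0,0.3],
    [0.01,0.001,0,0,0,0,0.3],
    [0.01,0.001,0,0,0,0,0.3],
    [0,0,0,0,0,0,0.3]
  ]
}}

```text
time_s: 11.0
eef_pos: [0.5536, 0.0909, 0.1516]
eef_rot: [0.678, 0.735, 0.0, 0.0]
wrist_force: [-2.7, -0.6, 6.2]
finger_gap: 0.631
grip_force: 30.0
```

{"api": "drive_tool", "payload": {
  "steps": [
    [0.01,0.001,0,0,0,0,0.3],
    [0.01,0.001,0,0,0,0,0.3],
    [0,0,0,0,0,0,0.3],
    [0,0,0,0,0,0,0.3]
  ]
}}

```text
time_s: 11.4
eef_pos: [0.5541, 0.0909, 0.1517]
eef_rot: [0.677, 0.736, -0.001, -0.0]
wrist_force: [-5.8, -0.9, 8.1]
finger_gap: 0.63
grip_force: 30.0
```

The rail is contacted: the force rises to about 6 N and the position matches the estimate. Next I'll slide along the rail toward the end stop.

{"api": "drive_tool", "payload": {
  "steps": [
    [-0.0033,0.04,0,0,0,0,0.3],
    [-0.0033,0.04,0,0,0,0,0.3],
    [-0.0033,0.04,0,0,0,0,0.3],
    [-0.0033,0.04,0,0,0,0,0.3],
    [-0.0033,0.04,0,0,0,0,0.3],
    [0,0,0,0,0,0,0.3]
  ]
}}

```text
time_s: 12.0
eef_pos: [0.5533, 0.1005, 0.1516]
eef_rot: [0.677, 0.736, -0.001, 0.0]
wrist_force: [-6.1, -2.3, 8.5]
finger_gap: 0.626
grip_force: 30.0
```

{"api": "drive_tool", "payload": {
  "steps": [
    [-0.0033,0.04,0,0,0,0,0.3],
    [-0.0033,0.04,0,0,0,0,0.3],
    [-0.0033,0.04,0,0,0,0,0.3],
    [-0.0016,0.02,0,0,0,0,0.3],
    [-0.0016,0.02,0,0,0,0,0.3],
    [0,0,0,0,0,0,0.3]
  ]
}}

```text
time_s: 12.6
eef_pos: [0.5527, 0.1083, 0.1516]
eef_rot: [0.677, 0.736, -0.001, 0.0]
wrist_force: [-6.0, -3.6, 9.4]
finger_gap: 0.631
grip_force: 30.0
```

{"api": "drive_tool", "payload": {
  "steps": [
    [-0.001,0.01,0,0,0,0,0.3],
    [-0.001,0.01,0,0,0,0,0.3],
    [-0.001,0.01,0,0,0,0,0.3],
    [-0.001,0.01,0,0,0,0,0.3],
    [-0.001,0.01,0,0,0,0,0.3],
    [-0.001,0.01,0,0,0,0,0.3],
    [0,0,0,0,0,0,0.3]
  ]
}}

```text
time_s: 13.3
eef_pos: [0.5524, 0.1113, 0.1516]
eef_rot: [0.677, 0.736, -0.001, 0.0]
wrist_force: [-5.3, -4.6, 7.7]
finger_gap: 0.633
grip_force: 30.0
```

{"api": "drive_tool", "payload": {
  "steps": [
    [-0.001,0.01,0,0,0,0,0.3],
    [-0.001,0.01,0,0,0,0,0.3],
    [-0.001,0.01,0,0,0,0,0.3],
    [-0.001,0.01,0,0,0,0,0.3],
    [0,0,0,0,0,0,0.3]
  ]
}}

```text
time_s: 13.8
eef_pos: [0.5522, 0.1133, 0.1516]
eef_rot: [0.677, 0.736, -0.001, 0.0]
wrist_force: [-5.2, -3.8, 8.7]
finger_gap: 0.628
grip_force: 30.0
```

{"api": "drive_tool", "payload": {
  "steps": [
    [-0.001,0.01,0,0,0,0,0.3],
    [-0.001,0.01,0,0,0,0,0.3],
    [-0.001,0.01,0,0,0,0,0.3],
    [0,0,0,0,0,0,0.3]
  ]
}}

```text
time_s: 14.2
eef_pos: [0.5522, 0.1142, 0.1516]
eef_rot: [0.677, 0.736, -0.001, 0.001]
wrist_force: [-4.9, -6.9, 8.0]
finger_gap: 0.629
grip_force: 30.0
```

{"api": "drive_tool", "payload": {
  "steps": [
    [-0.001,0.01,0,0,0,0,0.3],
    [0,0,0,0,0,0,0.3],
    [0,0,0,0,0,0,0.3]
  ]
}}

```text
time_s: 14.5
eef_pos: [0.5521, 0.1142, 0.1516]
eef_rot: [0.677, 0.736, -0.002, 0.001]
wrist_force: [-5.4, -9.9, 8.5]
finger_gap: 0.634
grip_force: 30.0
```

It's blocked by the end stop, at about 10 N. I'll add a little rail pressure to leave margin over friction.

{"api": "drive_tool", "payload": {
  "steps": [
    [0.01,0.001,0,0,0,0,0.3],
    [0.01,0.001,0,0,0,0,0.3],
    [0,0.005,0,0,0,0,0.3],
    [0,0,0,0,0,0,0.3],
    [0,0,0,0,0,0,0.3],
    [0,0,0,0,0,0,0.3]
  ]
}}

```text
time_s: 15.1
eef_pos: [0.5522, 0.1142, 0.1517]
eef_rot: [0.677, 0.736, -0.003, 0.0]
wrist_force: [-11.6, -12.6, 12.6]
finger_gap: 0.628
grip_force: 30.0
```

Run:
```python
from rig import cams,telemetry
import cv2,numpy as np
a=cams.capture("scene")["image"][150:290,235:395]
cv2.imwrite("pics/s4.png",cv2.resize(a,None,fx=4,fy=4,interpolation=cv2.INTER_CUBIC))
s=telemetry.get_state();print(s["wrist_force"],s["moment"],s["eef_pos"],s["eef_rot"],np.abs(s["joint_vel"]).max())
```

```text
[ -9.99942356 -11.24163187  11.42793339] [-1.99344623  1.81328811  0.27371673] [0.55224983 0.11424417 0.15169731] [ 6.77418946e-01  7.35592236e-01 -2.75477637e-03  2.12313977e-04] 0.0018920859884160371
```

View pics/s4.png

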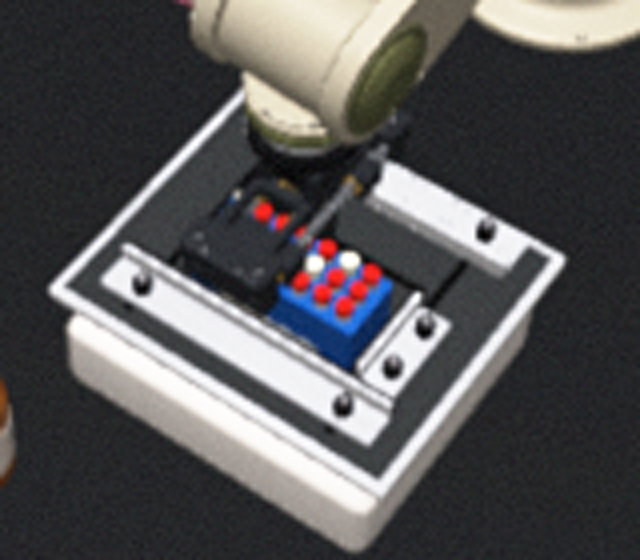

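The picture shows the rack seated in the corner: its long side is along the rail from (125,250) to (385,400), and its end is against the short stop at (390,340). It presses both stops at about 10 N and is still, so I'll hand in.

```bash
python3 -c "
from rig import job
print(job.sign_off())"
```

```text
the job is handed in; nothing more can be done
None
```

I handed the job in with the full rack gripped and standing on the platform in the corner, pressed at about 10 N towards each stop by the wrist force (including friction); the sign-off returned no verdict.

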